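# Open the paper guide of the wide wrap tray by one notch

### The job

The next wrapping sheets are one size longer. On the wider of the two red sheet trays, squeeze the latch tab against its grip, slide the paper guide just one notch outwards (away from the paper), and let go so that the latch locks in that notch. Leave the narrow tray's guide where it is.

Things in the scene. Friction and masses are not known exactly. Their poses are not given: they have to be found in the camera images.
- guide_grip (a point): Grip of the wide tray's guide: two upright plates 30 mm long, 7 mm thick, tops 78 mm above the table. Point: 62 mm up, midway between their outer faces when squeezed. Its x: slide, outwards from the paper; y: to the latch tab; z up. Outer faces: fixed black plate at y -10.5 mm; steel tab at +21.5 mm (+10.5 squeezed). Guide wall: 32 to 36 mm towards -x, 145 mm across, top at 56 mm.
- guide (a joint): Slide of the guide on the wide tray (dark red, fixed to table, 280 x 170 mm; end wall 45 mm high behind the pink paper). m: about 0 at start (innermost notch), grows outwards; notches 0, 0.040, 0.080, stop 0.085; 2 mm play in a notch. Slides with 1 to 2 N while the tab is squeezed, locked while it is out. Let go within 5 mm of a notch, the sprung tongue finds it.
- tab (a joint): Latch tab of that guide, m: 0 sprung out (locked), 0.011 squeezed fully towards the fixed plate; from about 0.0095 its tongue clears the notched steel rack (top 30 mm above the table, from 30 to 50 mm on the tab side of the grip point). Spring 2.4 N at first, 5.7 N fully in. Between notches the tab stays in. Black shoe under the plates: top at 34 mm.
- narrow_guide (a joint): Slide of the guide on the narrow tray (same mechanism and length, tray only 100 mm wide; a bystander that must stay as it is), m: about 0 at the start, which is its middle notch.

How it is judged (in metres and radians):
On the way:
1. the wide tray's latch tab is squeezed in (value of joint tab above 0.008 m), for 0.1 s.
At the end, for the whole second after the job is handed in: The wide tray's guide rests in the next notch outwards (slide reading 34 to 46 mm) with its latch tab sprung out (within 4 mm of fully out); the narrow tray's guide is within 10 mm of where it started (value of joint guide between 0.034 and 0.046 m and value of joint tab below 0.004 m and velocity of joint guide between -0.01 and 0.01 m/s and value of joint narrow_guide between -0.01 and 0.01 m); the robot touches nothing.
It fails at once if the narrow tray's guide is moved more than 10 mm (value of joint narrow_guide above 0.01 m or value of joint narrow_guide below -0.01 m).
It also fails if it takes over 32 s, if anything falls off the work surface, if the arm or the gripper's body presses on something with over 40 N, if the wrist force passes 120 N, or if a joint passes its speed limit or range.

### The arm

A 6-joint arm with a two-finger parallel gripper is mounted at the origin on the work surface. World frame = base frame: x ahead of the robot, y to its left, z up, the work surface at z = 0. Lengths are in m, angles in degrees, forces in N, time in s.
With the tool pointing down it reaches from about 0.275 to 0.825 m from the base axis. Payload 5.2 kg.
Tool frame: the origin (TCP) lies at the very end of the fingers, on their centre line; the grasp point (between the pads) lies 19 mm behind it; z points along the fingers, y is the line along which they close (so a half turn about z gives the same grasp; the last joint's range is limited). The gripper opens to 93 mm and grips with 3 to 60 N. Pads are 15 mm wide; open, the fingers measure 128 mm over their backs; the gripper's body (75 mm by 188 mm) begins 65 mm behind the grasp point.
Start: joints at [-78.426, 14.817, 87.949, -0, 77.235, -11.62], TCP at [0.217, -0.506, 0.191] pointing down, gripper open.
Joint ranges: [-179.93, 179.93], [-52.35, 119.4], [10.71, 147.94], [-69.91, 249.91], [12.55, 155.21], [-178.61, 178.61]. Speed limits (degrees/s): [147.25, 147.25, 180, 180, 180, 180].

### API

Orientations are given as a 3x3 rotation matrix whose columns are the frame's x, y, z axes.
In Python, from plant import sensors, eyes, manip gives the robot as it stands.
- The arm moves only by the tool step_arm, never from a script. Its argument "commands" is a list of rows, each a list of 3 entries, a list of its own where there are three numbers: the turn, a rotation vector about the tool's x, y, z in rad, then the shift along the tool's x, y, z in mm, then the finger opening in mm, from 0 to 93. A call has 1 to 12 rows; each row is the pose to reach, as a shift and turn from the pose commanded when the call began, along the tool's axes at that moment; what a row does not reach only later rows make up. A row lasts 1/12 s, in which the tool goes at most 41.7 mm and 7.16 degrees, less where a joint would pass 70% of its speed; a pose out of reach is approached as far as the arm can. A call with a gripper value outside its range is refused whole. The fingers move at their own pace and stop on an object; "newtons" is the grip in N (left out, the last holds). Time passes only in rows, so rows that repeat a pose let the fingers close. It gives the time, the measured TCP pose, the force, the opening and the grip force at its end, in the units of the state.
- sensors.get_state(): the state, without advancing time (a new reading comes with each control period).
- eyes.capture(name): name is "scene" or "side" or "wrist"; returns the picture (420x560x3 uint8, red, green, blue); there is no depth.
- eyes.camera_model(name): a dict with "mtx" (3x3 intrinsics, pixels), "rvec" (rotation vector, rad) and "tvec" (3), from world to camera coordinates, as OpenCV has them. Camera axes: x right, y down, z forward; pixel columns grow to the right and rows downward; lengths in m; the calibration is good to about 2 mm. A picture is of the moment at which its call begins: read the wrist's pose just before it. camera_model takes no time and is no camera call; for the wrist camera it gives the pose at the moment of the call.
- manip.hand_in(): hands the job in; it is judged then, once.
The state is a dict: "t": time; "joint_pos": joint angles; "qvel": joint speeds; "tau": joint torques, N m; "position": TCP position; "orientation": TCP orientation; "force": force on the tool from outside, world axes, zero at the start; "ft_torque": the same for the moment, N m; "opening": finger opening in m; "grip_force": force on a finger pad.
Only numpy, scipy, OpenCV 4.12 (cv2) and the standard library are available. Lean on these libraries where they do the work, as an engineer would, in place of code of your own. Each camera call takes 0.05 s, during which the arm holds its last target. There are 200 camera calls.

## Working session

There is one attempt and no reset: what is moved stays moved. The work goes in short steps, Python scripts to look and compute and a tool call to move; the robot and the scene stay as the last step left them, time stands still between calls to the robot, and variables do not carry over. Pictures are saved under pics/ and viewed, at most 10 in all, crops included, and the job is handed in when it is done.

Besides the shell and the picture viewer there is one more tool, called after "Call:" by a JSON object that holds its "api" and its "payload". step_arm: Moves the arm, as the interface text tells. Its arguments: {"type":"object","properties":{"commands":{"type":"array","items":{"type":"array"}},"newtons":{"type":"number"}},"required":["commands"]}

```bash
mkdir -p pics
python3 - <<'E'
from plant import sensors, eyes
import cv2
print(sensors.get_state())
for n in ("scene","side"):
    im=eyes.capture(n); cv2.imwrite(f"pics/{n}0.png",im[:,:,::-1]); m=eyes.camera_model(n); print(n,m)
E
```

```text
{'t': 0.0, 'joint_pos': array([-7.84236947e+01,  1.48592859e+01,  8.80093885e+01, -6.79811149e-04,
        7.72344254e+01, -1.16203268e+01]), 'qvel': array([ 0.08620679,  0.0474407 , -0.08336502,  0.07945005, -0.09601209,
        0.05671392]), 'tau': array([-3.63141262e-04, -4.37312472e+01, -2.84004879e+01,  7.17266556e-02,
        4.14698990e-02, -1.44070482e-04]), 'position': array([ 0.21652956, -0.50494912,  0.18972933]), 'orientation': array([[ 9.19157522e-01,  3.93889973e-01, -3.72432763e-04],
       [ 3.93889992e-01, -9.19155903e-01,  1.76050359e-03],
       [ 3.51120940e-04, -1.76487766e-03, -9.99998381e-01]]), 'force': array([-1.1971596 , -0.44718608,  0.57813461]), 'ft_torque': array([ 0.03447489, -0.0142826 ,  0.02454791]), 'grip_force': 0.0, 'opening': 0.09282605929524186}
scene {'mtx': array([[517.09968879,   0.        , 268.13400368],
       [  0.        , 517.09968879, 210.77028208],
       [  0.        ,   0.        ,   1.        ]]), 'rvec': array([ 0.65591623,  2.47934974, -1.36557207]), 'tvec': array([ 0.48737413, -0.07513259,  1.09524228])}
side {'mtx': array([[437.78333778,   0.        , 279.97790731],
       [  0.        , 437.78333778, 213.3196844 ],
       [  0.        ,   0.        ,   1.        ]]), 'rvec': array([ 2.25678   , -0.23808493,  0.14281638]), 'tvec': array([-0.54228185,  0.12320958,  0.66392901])}
```

View pics/scene0.png

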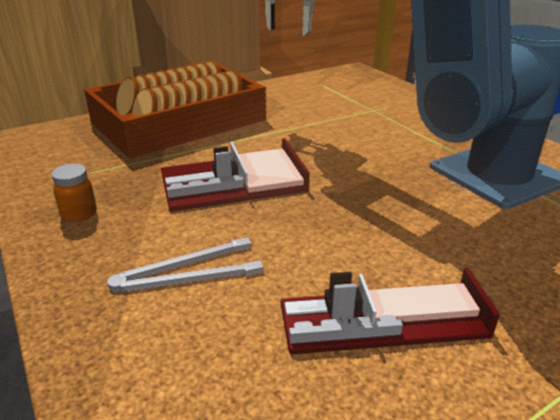

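View pics/side0.png

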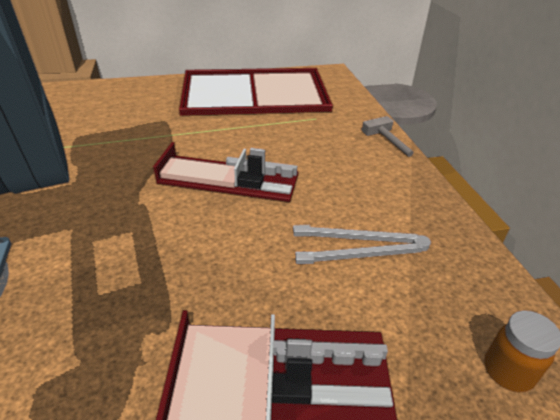

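The scene view shows one tray at about (235,178) and the other at about (390,310). In the side view the wide tray is at the bottom, around (285,370), with its black plate near (293,380) and its steel tab near (298,350). The narrow one is at (225,170). I'll triangulate both to match them up.

```bash
cat > h.py <<'E'
import numpy as np, cv2
from plant import sensors, eyes
def ray(m,uv):
    R=cv2.Rodrigues(np.array(m["rvec"]))[0]; t=np.array(m["tvec"])
    d=R.T@np.linalg.inv(m["mtx"])@np.array([uv[0],uv[1],1.]); return -R.T@t,d
def plane(m,uv,z):
    c,d=ray(m,uv); return c+d*(z-c[2])/d[2]
def proj(m,p):
    return cv2.projectPoints(np.array(p,float).reshape(-1,1,3),m["rvec"],m["tvec"],m["mtx"],None)[0].reshape(-1,2)
def tri(ms,uvs):
    A=0;b=0
    for m,uv in zip(ms,uvs):
        c,d=ray(m,uv);d=d/np.linalg.norm(d);P=np.eye(3)-np.outer(d,d);A=A+P;b=b+P@c
    return np.linalg.solve(A,b)
E
python3 - <<'E'
from h import *
s=eyes.camera_model("scene"); d=eyes.camera_model("side")
np.set_printoptions(precision=3,suppress=True)
for uv in [(168,208),(163,170),(308,188),(222,152),(235,147),(290,350),(494,333),(340,275)]: print("scene",uv,plane(s,uv,0),plane(s,uv,.078))
for uv in [(392,400),(385,333),(300,345),(290,362),(292,198),(256,155),(170,375)]: print("side",uv,plane(d,uv,0),plane(d,uv,.078))
print(ray(s,(0,0))[0],ray(d,(0,0))[0])
for n,b in (("scene",(150,130,170,90)),("side",(150,300,260,120))):
    im=cv2.imread(f"pics/{n}0.png"); x,y,w,h=b; f=800/w if n=="scene" else 3
    cv2.imwrite(f"pics/{n}c.png",cv2.resize(im[y:y+h,x:x+w],None,fx=4 if n=="scene" else 3,fy=4 if n=="scene" else 3,interpolation=cv2.INTER_CUBIC))
w=eyes.camera_model("wrist"); print(w, ray(w,(0,0))[0])
E
```

```text
scene (168, 208) [ 0.652 -0.229  0.   ] [ 0.688 -0.106  0.078]
scene (163, 170) [ 0.607 -0.384  0.   ] [ 0.649 -0.238  0.078]
scene (308, 188) [ 0.377 -0.158  0.   ] [ 0.453 -0.045  0.078]
scene (222, 152) [ 0.458 -0.399  0.   ] [ 0.522 -0.251  0.078]
scene (235, 147) [ 0.42  -0.408  0.   ] [ 0.49  -0.259  0.078]
scene (290, 350) [0.635 0.194 0.   ] [0.673 0.255 0.078]
scene (494, 333) [0.374 0.308 0.   ] [0.451 0.352 0.078]
scene (340, 275) [0.484 0.1   0.   ] [0.545 0.175 0.078]
side (392, 400) [ 0.633 -0.303  0.   ] [ 0.602 -0.338  0.078]
side (385, 333) [ 0.664 -0.208  0.   ] [ 0.629 -0.256  0.078]
side (300, 345) [ 0.539 -0.202  0.   ] [ 0.522 -0.251  0.078]
side (290, 362) [ 0.519 -0.225  0.   ] [ 0.505 -0.271  0.078]
side (292, 198) [0.608 0.125 0.   ] [0.581 0.028 0.078]
side (256, 155) [0.567 0.294 0.   ] [0.546 0.172 0.078]
side (170, 375) [ 0.361 -0.211  0.   ] [ 0.37  -0.259  0.078]
[0.893 0.605 0.529] [ 0.423 -0.537  0.532]
{'mtx': array([[308.513,   0.   , 279.019],
       [  0.   , 308.513, 209.673],
       [  0.   ,   0.   ,   1.   ]]), 'rvec': array([-2.416,  1.594,  0.232]), 'tvec': array([-0.55 , -0.032,  0.394])} [ 0.291 -0.475  0.386]
```

View pics/sidec.png

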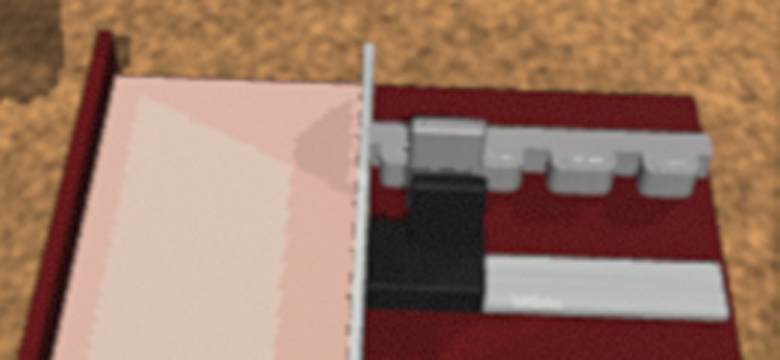

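The wide tray is the one at x 0.37–0.66, y −0.2 to −0.4, and it slides roughly along +x. In the crop, the tab's top outer edge runs (413,118)–(486,121) and the black plate's top runs (410,178)–(485,178).

Run:
```python
from h import *
np.set_printoptions(precision=4,suppress=True)
d=eyes.camera_model("side")
c=lambda u,v:(150+(u+.5)/3-.5,300+(v+.5)/3-.5)
P={}
for n,uv,z in [("tabL",(413,118),.078),("tabR",(486,121),.078),("blkL",(411,187),.078),("blkR",(485,189),.078),("rackR",(711,134),.03),("rackL",(372,122),.03),("trayR",(694,97),0.004),("paperL",(113,77),0.004),("railL",(484,255),.01),("railR",(722,264),.01)]:
    P[n]=plane(d,c(*uv),z); print(n,P[n])
for a,b in [("tabL","tabR"),("blkL","blkR"),("rackL","rackR"),("railL","railR"),("paperL","trayR")]:
    v=P[b]-P[a]; print(a,np.degrees(np.arctan2(v[1],v[0])),np.linalg.norm(v))
w=eyes.camera_model("wrist"); c0=ray(w,(0,0))[0]; st=sensors.get_state()
R=st["orientation"]; print("cam in tool",R.T@(c0-st["position"]),"cam axes in tool (cols)",R.T@cv2.Rodrigues(w["rvec"])[0].T)
```

```text
tabL [ 0.5093 -0.2402  0.078 ]
tabR [ 0.5377 -0.2475  0.078 ]
blkL [ 0.5014 -0.2699  0.078 ]
blkR [ 0.529  -0.2766  0.078 ]
rackR [ 0.6456 -0.2437  0.03  ]
rackL [ 0.5001 -0.2071  0.03  ]
trayR [ 0.6573 -0.2078  0.004 ]
paperL [ 0.3882 -0.1404  0.004 ]
railL [ 0.536  -0.2674  0.01  ]
railR [ 0.6336 -0.2921  0.01  ]
tabL -14.504731293336677 0.02933292540016091
blkL -13.57625787564804 0.028415665922991582
rackL -14.12418974757579 0.14998521330879733
railL -14.240886290822095 0.10061386710120125
paperL -14.06752131909476 0.27744507193689566
cam in tool [ 0.0806  0.0011 -0.1958] cam axes in tool (cols) [[-0.0004 -0.9591 -0.283 ]
 [ 1.     -0.0004 -0.0001]
 [-0.     -0.283   0.9591]]
```

Call:
{"api": "step_arm", "payload": {"commands": [[[0, 0, 0.06], [31, -8, 0], 93], [[0, 0, 0.12], [62, -17, 0], 93], [[0, 0, 0.18], [93, -25, 0], 93], [[0, 0, 0.24], [124, -34, 0], 93], [[0, 0, 0.3], [155, -42, 0], 93], [[0, 0, 0.36], [186, -51, 0], 93], [[0, 0, 0.42], [217, -59, 0], 93], [[0, 0, 0.48], [248, -68, 0], 93], [[0, 0, 0.54], [279, -76, 0], 93], [[0, 0, 0.6], [310, -85, 0], 93], [[0, 0, 0.653], [341, -93, 0], 93], [[0, 0, 0.653], [372, -101.5, 0], 93]], "newtons": 15}}

```text
t: 1.1
position: [0.5195, -0.2644, 0.1901]
orientation: [[0.969, -0.248, -0.001], [-0.248, -0.969, 0.0], [-0.001, -0.0, -1.0]]
force: [1.4, 0.1, 0.3]
opening: 0.0929
grip_force: 0.0
```

Call:
{"api": "step_arm", "payload": {"commands": [[[0, 0, 0], [0, 0, 0], 93], [[0, 0, 0], [0, 0, 0], 93], [[0, 0, 0], [0, 0, 0], 93], [[0, 0, 0], [0, 0, 0], 93]]}}

```text
t: 1.43
position: [0.5177, -0.2664, 0.1903]
orientation: [[0.969, -0.246, -0.001], [-0.246, -0.969, 0.0], [-0.001, 0.0, -1.0]]
force: [0.4, -0.1, -0.1]
opening: 0.093
grip_force: 0.0
```

Run:
```python
from h import *
import json
np.set_printoptions(precision=4,suppress=True)
st=sensors.get_state(); print(st["t"],st["position"],st["orientation"],st["force"])
w=eyes.camera_model("wrist"); im=eyes.capture("wrist"); cv2.imwrite("pics/w1.png",im[:,:,::-1])
np.savez("w1.npz",**w)
cv2.imwrite("pics/w1c.png",cv2.resize(im[110:310,180:380,::-1],None,fx=3,fy=3,interpolation=cv2.INTER_CUBIC))
```

```text
1.4333 [ 0.5177 -0.2664  0.1903] [[ 0.9691 -0.2465 -0.0009]
 [-0.2465 -0.9691  0.0001]
 [-0.0008  0.0001 -1.    ]] [ 0.3837 -0.1499 -0.0966]
```

View pics/w1c.png

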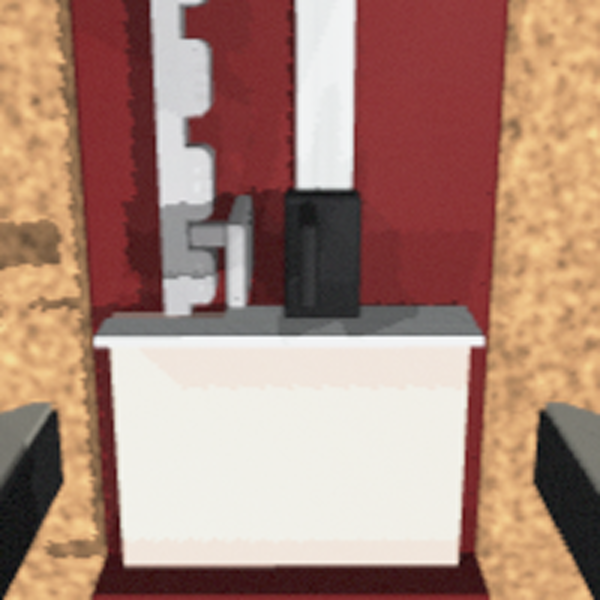

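The wrist crop shows the tab's bright top at about (228–245, 200–307), the black plate's top at about (300–318, 205–305), and the guide wall's top edge at row 345. I'll project the expected model points to check.

Run:
```python
from h import *
np.set_printoptions(precision=1,suppress=True)
w=dict(np.load("w1.npz"))
g=np.array([.5182,-.2647,0]);xs=np.array([.9694,-.2453,0]);ys=np.array([.2453,.9694,0])
pr=lambda x,y,z:(proj(w,g+x*xs+y*ys+np.array([0,0,z]))[0]-[180,110]+.5)*3-.5
for n,ps in {"tab":[(-.015,.0215,.078),(.015,.0215,.078),(-.015,.0145,.078),(.015,.0145,.078)],"blk":[(-.015,-.0035,.078),(.015,-.0035,.078),(-.015,-.0105,.078),(.015,-.0105,.078)],"wall":[(-.032,.0725,.056),(-.036,.0725,.056),(-.036,-.0725,.056)],"rack":[(0,.03,.03),(0,.05,.03)]}.items(): print(n,[pr(*p) for p in ps])
c=lambda u,v:((u+.5)/3-.5+180,(v+.5)/3-.5+110)
np.set_printoptions(precision=4,suppress=True)
for n,uv,z in [("wallL",(94,345),.056),("wallR",(486,345),.056),("tab",(228,306),.078),("tab",(245,306),.078),("tabfar",(252,195),.078),("blk",(300,305),.078),("blk",(318,305),.078),("blkfar",(300,205),.078)]:
    p=plane(w,c(*uv),z)-g; print(n,p@xs,p@ys)
```

```text
tab [array([231.9, 313.2]), array([230. , 228.8]), array([252. , 313.1]), array([250.6, 228.7])]
blk [array([303.6, 313.1]), array([303.6, 228.6]), array([323.7, 313. ]), array([324.2, 228.6])]
wall [array([101.5, 339.1]), array([102.2, 349.1]), array([485.9, 348.5])]
rack [array([217.9, 240.5]), array([167.1, 240.6])]
wallL -0.03435633113296618 0.07547592165152828
wallR -0.03458280186071643 -0.07243432144837136
tab -0.012389306702914897 0.02279779791835223
tab -0.01239843712194741 0.016885560431089384
tabfar 0.026547933157904727 0.013837184672909212
blk -0.012064699359470715 -0.0022422021512256457
blk -0.012074365404679783 -0.008499921880034551
blkfar 0.023123482141247164 -0.0022785806055208267
```

Call:
{"api": "step_arm", "payload": {"commands": [[[0, 0, 0], [2, -3, 20], 93], [[0, 0, 0], [2, -3, 45], 93], [[0, 0, 0], [2, -3, 70], 93], [[0, 0, 0], [2, -3, 95], 93], [[0, 0, 0], [2, -3, 115], 80], [[0, 0, 0], [2, -3, 130], 70], [[0, 0, 0], [2, -3, 140], 60], [[0, 0, 0], [2, -3, 145], 55], [[0, 0, 0], [2, -3, 145], 50], [[0, 0, 0], [2, -3, 145], 46], [[0, 0, 0], [2, -3, 145], 46], [[0, 0, 0], [2, -3, 145], 46]], "newtons": 15}}

```text
t: 2.48
position: [0.5219, -0.2639, 0.0468]
orientation: [[0.969, -0.246, 0.002], [-0.246, -0.969, -0.001], [0.002, 0.001, -1.0]]
force: [-0.5, 0.2, 0.5]
opening: 0.0473
grip_force: 0.0
```

Run:
```python
from h import *
a=eyes.capture("side")[:,:,::-1]; b=eyes.capture("wrist")[:,:,::-1]
A=cv2.resize(a[290:420,200:400],(600,390)); B=cv2.resize(b,(280,210)); 
cv2.imwrite("pics/m2.png",A); cv2.imwrite("pics/w2.png",b)
```

```text
(no output)
```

View pics/m2.png

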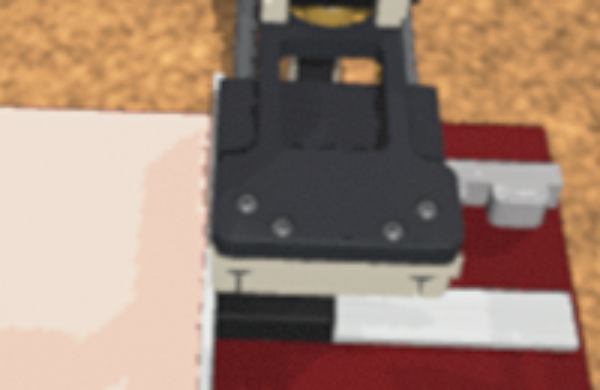

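View pics/w2.png

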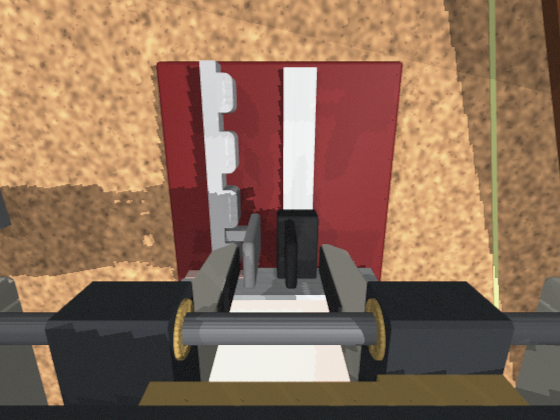

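Both fingers straddle the two plates: tips near (240,250) and (322,250), plates at 250 and 290. Next I close.

Call:
{"api": "step_arm", "payload": {"commands": [[[0, 0, 0], [0, 0, 0], 40], [[0, 0, 0], [0, 0, 0], 35], [[0, 0, 0], [0, 0, 0], 30], [[0, 0, 0], [0, 0, 0], 26], [[0, 0, 0], [0, 0, 0], 22], [[0, 0, 0], [0, 0, 0], 18], [[0, 0, 0], [0, 0, 0], 18], [[0, 0, 0], [0, 0, 0], 18], [[0, 0, 0], [0, 0, 0], 18], [[0, 0, 0], [0, 0, 0], 18], [[0, 0, 0], [0, 0, 0], 18]], "newtons": 15}}

```text
t: 3.5
position: [0.5214, -0.2641, 0.0459]
orientation: [[0.969, -0.246, 0.0], [-0.246, -0.969, -0.001], [0.001, 0.001, -1.0]]
force: [-0.4, -0.9, 5.3]
opening: 0.0197
grip_force: 15.1
```

Call:
{"api": "step_arm", "payload": {"commands": [[[0, 0, 0], [2, 0, 0], 18], [[0, 0, 0], [5, 0, 0], 18], [[0, 0, 0], [9, 0, 0], 18], [[0, 0, 0], [13, 0, 0], 18], [[0, 0, 0], [17, 0, 0], 18], [[0, 0, 0], [21, 0, 0], 18], [[0, 0, 0], [25, 0, 0], 18], [[0, 0, 0], [29, 0, 0], 18], [[0, 0, 0], [33, 0, 0], 18], [[0, 0, 0], [37, 0, 0], 18], [[0, 0, 0], [40, 0, 0], 18], [[0, 0, 0], [40, 0, 0], 18]]}}

```text
t: 4.5
position: [0.5606, -0.2741, 0.0459]
orientation: [[0.969, -0.246, 0.001], [-0.246, -0.969, -0.001], [0.001, 0.001, -1.0]]
force: [-0.3, -0.9, 5.5]
opening: 0.0198
grip_force: 15.1
```

Run:
```python
from h import *
st=sensors.get_state(); print(st["position"],st["force"],st["opening"],st["grip_force"])
a=eyes.capture("side")[:,:,::-1]; b=eyes.capture("wrist")[:,:,::-1]
cv2.imwrite("pics/m3.png",np.vstack([cv2.resize(a[290:420,150:400],(500,260)),cv2.resize(b[:300],(560,300))[:,:500]]))
```

```text
[ 0.56060417 -0.27408223  0.0459193 ] [-0.32186046 -0.8590468   5.51238901] 0.019760696550976183 15.052398294210434
```

View pics/m3.png

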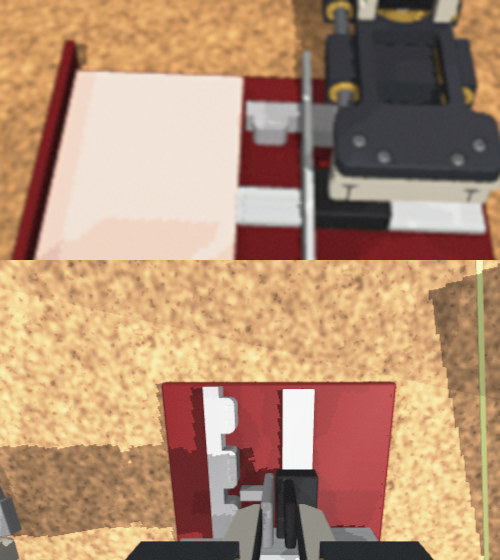

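The guide has moved about 40 mm: the wall is clear of the paper, and the tongue sits at the gap between rack teeth at about (250,493). Now I release.

Call:
{"api": "step_arm", "payload": {"commands": [[[0, 0, 0], [0, 0, 0], 24], [[0, 0, 0], [0, 0, 0], 28], [[0, 0, 0], [0, 0, 0], 32], [[0, 0, 0], [0, 0, 0], 36], [[0, 0, 0], [0, 0, 0], 42], [[0, 0, 0], [0, 0, 0], 50], [[0, 0, 0], [0, 0, 0], 60], [[0, 0, 0], [0, 0, 0], 60], [[0, 0, 0], [0, 0, 0], 60], [[0, 0, 0], [0, 0, 0], 60]]}}

```text
t: 5.43
position: [0.5597, -0.2734, 0.0453]
orientation: [[0.969, -0.246, -0.001], [-0.246, -0.969, -0.0], [-0.001, 0.0, -1.0]]
force: [1.7, 0.4, 0.7]
opening: 0.0598
grip_force: 0.0
```

Call:
{"api": "step_arm", "payload": {"commands": [[[0, 0, 0], [0, 0, -10], 60], [[0, 0, 0], [0, 0, -30], 60], [[0, 0, 0], [0, 0, -55], 60], [[0, 0, 0], [0, 0, -80], 60], [[0, 0, 0], [0, 0, -105], 80], [[0, 0, 0], [0, 0, -130], 93], [[0, 0, 0], [0, 0, -145], 93], [[0, 0, 0], [0, 0, -145], 93], [[0, 0, 0], [0, 0, -145], 93], [[0, 0, 0], [0, 0, -145], 93]]}}

```text
t: 6.27
position: [0.5594, -0.2728, 0.1895]
orientation: [[0.969, -0.246, -0.001], [-0.246, -0.969, 0.001], [-0.002, -0.001, -1.0]]
force: [-0.5, 0.4, -0.3]
opening: 0.092
grip_force: 0.0
```

Run:
```python
from h import *
st=sensors.get_state(); print(st["t"],st["position"],st["force"],st["opening"])
w=eyes.camera_model("wrist"); b=eyes.capture("wrist")[:,:,::-1]; np.savez("w3.npz",**w)
cv2.imwrite("pics/w3.png",cv2.resize(b[110:310,180:380],None,fx=3,fy=3,interpolation=cv2.INTER_CUBIC))
```

```text
6.2667 [ 0.55937708 -0.2727715   0.18952147] [-0.46417626  0.41432071 -0.25885382] 0.09197175004359037
```

View pics/w3.png

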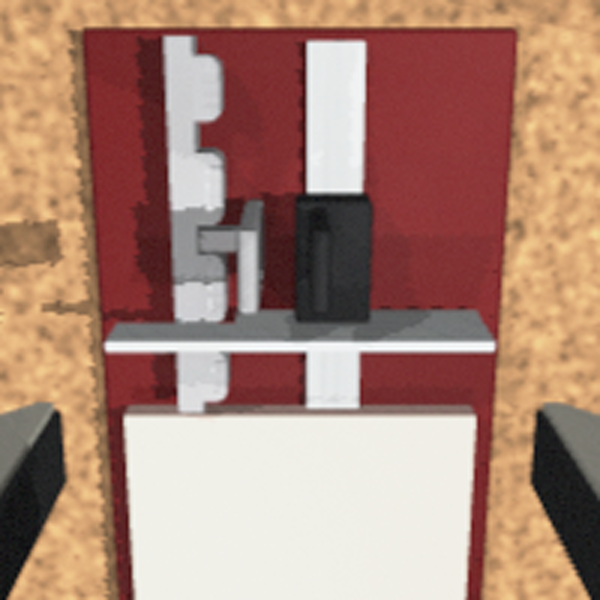

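The tab is sprung out, with the same spacing to the black plate as at the start ((238) to (312), against (228) to (300)). Its tongue sits in the next notch at (215,237), and the gripper is clear. I'm handing in.

Run:
```python
from h import *
from plant import manip
w=dict(np.load("w3.npz"));g=np.array([.5182,-.2647,0]);xs=np.array([.9694,-.2453,0])
c=lambda u,v:((u+.5)/3-.5+180,(v+.5)/3-.5+110)
x=(plane(w,c(300,347),.056)-g)@xs; print("guide travel",x+.0345)
if .036<x+.0345<.045: print(manip.hand_in())
```

```text
guide travel 0.04138380265531214
the job is handed in; nothing more can be done
None
```

The job is handed in: the wide tray's guide sits one notch out (about 41 mm measured, 40 mm nominal) with its latch tab sprung out, the gripper was clear, and I never went near the narrow tray's guide. I got no verdict back from the judging.

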